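# Empty the tipping cradle into the catch tray

### The job

Move the welded bracket out of the way and stand it upright on the yellow plate, then set the green tray flat on the table centred under the cradle's pouring lip. Then tip the cradle right over by its lever so that all three tube offcuts roll into the tray, and swing it back level against its stop. Do not touch the offcuts with the gripper, and leave everything else on the bench where it is.

Things in the scene. Friction and masses are not known exactly. Their poses are not given: they have to be found in the camera images.
- stand: Blue pivot stand bolted to the table: base plate 165 x 150 x 10 mm (y -30 to +120), two uprights 175 mm high, 136 mm apart along x. Origin: table surface below the pivot axis, midway between the uprights; x along the pivot axis (lever on the -x side), -y the pouring side, z up. The pivot axis is 150 mm above the table.
- cradle (a joint): Tilt of the steel pan, rad: 0 = level at its stop, grows as the lever swings to the stand's -y side, stop at 1.5. The flared lip, 110 mm wide, at 0 is 75 mm to -y of the axis and 205 mm high; tipped it dips to about 80 mm height. Stiff hinge (0.6 N m friction, 5 to 9 N at the lever): it stays where it is let go. Tubes roll out at about 1.0 to 1.4 rad.
- grip (a point): Middle of the lever's red grip: a level round bar 18 mm thick, 56 mm long, parallel to the stand's x; the lever arm joins it 40 mm inward (+x). It circles the pivot axis at 120 mm radius: in the stand's frame x -128 mm always; at tilt 0 it leans 45 degrees from upright to +y (y +85, z 235 mm), at 1.5 rad 41 degrees to -y. Axes turn with the cradle.
- catch (a point): Point on the table where the middle of the catch tray belongs, under the pouring lip: stand frame x 0, y -130, z 0 mm. Axes as the stand's.
- tray: Loose green steel catch tray, 160 (x) x 140 (y) x 45 mm, 5 mm walls and floor, about 0.45 kg. Origin: centre of its underside. A black upright grip is on the outside of its -y wall.
- tray_grip (a point): Point inside the tray's black grip, 60 mm above the tray's underside, at tray x 0, y -76 mm. The grip is a slab 12 mm thick (y), 64 mm wide (x), reaching from 12 to 82 mm height. Axes as the tray's.
- bracket: Loose welded bracket of about 0.45 kg, standing in the place where the tray belongs: base plate 60 (x) x 70 (y) x 6 mm with a copper-coloured upright plate 10 mm thick (x), 64 mm wide (y), up to 80 mm height over its middle. Origin: centre of its underside, z up.
- plate: Yellow parking plate fixed on the table, 120 x 120 x 4 mm. Origin: centre of its underside.
- tube0: One of three loose steel tube offcuts, 30 mm diameter, 80 mm long, about 0.15 kg, lying in the cradle pan at the start. Origin: its middle; x along the tube.
- tube1: One of three loose steel tube offcuts, 30 mm diameter, 80 mm long, about 0.15 kg, lying in the cradle pan at the start. Origin: its middle; x along the tube.
- tube2: One of three loose steel tube offcuts, 30 mm diameter, 80 mm long, about 0.15 kg, lying in the cradle pan at the start. Origin: its middle; x along the tube.
- bottle: Bystander: black bottle, 56 mm diameter, 165 mm tall, standing near the tray's place at the stand's +x end. Origin: centre of its underside.
- pipe: Bystander: steel pipe lying behind the stand, 34 mm diameter, 180 mm long along its x. Origin: its middle.
- sample: Bystander: weld sample, base 70 x 60 x 5 mm with an upright plate, 55 mm high, near the stand on the lever side. Origin: centre of its underside.
- goggles: Bystander: black safety goggles, about 125 (x) x 135 (y) x 42 mm. Origin: under the lenses.
- coupons: Bystander: stack of steel coupons, 90 x 80 x 18 mm. Origin: centre of its underside.
- magnet: Bystander: red L-shaped welding magnet, 100 (x) x 93 (y) x 22 mm. Origin: underside, middle of the long leg.
- hammer: Bystander: hammer, 240 mm long along x, lying on the left. Origin: middle of its underside.
Things that resemble listed ones, but are neither listed nor needed, are in the scene too. What is shaped like the bracket but turquoise is not meant.

How it is judged:
On the way, in this order (a step that is already met when the one before it is completed fails the run):
1. the bracket stands released on the yellow plate (x of bracket in the frame of plate between -0.05 and 0.05 m and y of bracket in the frame of plate between -0.05 and 0.05 m and z of bracket in the frame of plate between 0.001 and 0.008 m and angle between bracket's own z axis and vertical below 0.1 rad and linear speed of bracket below 0.02 m/s and contact force between bracket and the fingers below 0.1 N), for 0.2 s.
2. the tray stands flat under the pouring lip, cradle still level (horizontal distance between tray and catch below 0.04 m and height (world z) of tray below 0.006 m and angle between tray's own z axis and vertical below 0.06 rad and contact force between tray and the fingers below 0.1 N and value of joint cradle below 0.15 rad), for 0.2 s.
3. the cradle is tipped and all three tubes are in the tray (value of joint cradle above 1 rad and x of tube0 in the frame of tray between -0.078 and 0.078 m and y of tube0 in the frame of tray between -0.068 and 0.068 m and z of tube0 in the frame of tray between 0 and 0.065 m and x of tube1 in the frame of tray between -0.078 and 0.078 m and y of tube1 in the frame of tray between -0.068 and 0.068 m and z of tube1 in the frame of tray between 0 and 0.065 m and x of tube2 in the frame of tray between -0.078 and 0.078 m and y of tube2 in the frame of tray between -0.068 and 0.068 m and z of tube2 in the frame of tray between 0 and 0.065 m), for 0.1 s.
At the end, for the whole second after the job is handed in: Bracket upright (within 0.1 rad) with its centre within 50 mm of the yellow plate's centre along both plate axes; tray flat on the table with its centre within 50 mm of the catch point; all three tubes at rest inside the tray; cradle level (under 0.12 rad) (all of step 1 and horizontal distance between tray and catch below 0.05 m and height (world z) of tray below 0.006 m and angle between tray's own z axis and vertical below 0.06 rad and value of joint cradle below 0.12 rad and x of tube0 in the frame of tray between -0.078 and 0.078 m and y of tube0 in the frame of tray between -0.068 and 0.068 m and z of tube0 in the frame of tray between 0 and 0.065 m and x of tube1 in the frame of tray between -0.078 and 0.078 m and y of tube1 in the frame of tray between -0.068 and 0.068 m and z of tube1 in the frame of tray between 0 and 0.065 m and x of tube2 in the frame of tray between -0.078 and 0.078 m and y of tube2 in the frame of tray between -0.068 and 0.068 m and z of tube2 in the frame of tray between 0 and 0.065 m and linear speed of each of tube0, tube1, tube2 below 0.05 m/s); the robot touches nothing.
It fails at once if a bystander is pushed more than 25 mm (distance of any of bottle, pipe, sample, goggles, coupons, magnet, hammer from where it was at the start of the episode above 0.025 m).
It fails at once if the gripper touches a tube offcut (contact force between any of tube0, tube1, tube2 and the fingers above 0.5 N).
It fails at once if the bracket is toppled (angle between bracket's own z axis and vertical above 0.6 rad).
It also fails if it takes over 72 s, if anything falls off the work surface, if the arm or the gripper's body presses on something with over 40 N, if the wrist force passes 120 N, or if a joint passes its speed limit or range.

### The arm

A 6-joint arm with a two-finger parallel gripper is mounted at the origin on the work surface. World frame = base frame: x ahead of the robot, y to its left, z up, the work surface at z = 0. Lengths are in m, angles in rad, forces in N, time in s.
With the tool pointing down it reaches from about 0.3 to 0.875 m from the base axis. Payload 6.4 kg.
Tool frame: the origin (TCP) lies midway between the tips of the shut fingers; the grasp point (between the pads) lies 19 mm behind it (ctrl.tcp_to_grasp is the distance from the TCP to the grasp point, in m); z points along the fingers, y is the direction in which the jaws open and shut (so a half turn about z gives the same grasp; the last joint's range is limited). The gripper opens to 85 mm and grips with 20 to 120 N. Pads are 22 mm wide; open, the fingers measure 114 mm over their backs; the gripper's body (76 mm by 85 mm) begins 54 mm behind the grasp point. The pads swing forward as they close: fully open they stand 13 mm farther back than shut.
Start: joints at [-1.43, 0.181, 1.607, -0, 1.354, -0.206], TCP at [0.195, -0.541, 0.231] pointing down, gripper open.
Joint ranges: [-2.99, 2.99], [-0.89, 2.07], [0.3, 2.58], [-1.14, 4.28], [0, 2.63], [-3.12, 3.12]. Speed limits (rad/s): [2.57, 2.57, 3.01, 3.14, 3.14, 3.14].

### API

Orientations are given as a unit quaternion [w, x, y, z].
In Python, from bench import monitor, imaging, order, spotter, ctrl gives the robot as it stands.
- The arm moves only by the shell command python3 -m pendant 'ROWS'. ROWS is JSON, a list that holds one entry, the list of rows, each a list of 5 numbers: the shift along the world's x, y, z in mm, then the turn about the world's z in degrees, then the finger opening in mm, from 0 to 85.4. A call has 1 to 8 rows; each row shifts and turns the commanded pose from where the row before left it; what a row does not reach is not made up. A row lasts 1/8 s, in which the tool goes at most 62.5 mm and 10.7 degrees, less where a joint would pass 70% of its speed; a pose out of reach is approached as far as the arm can. A call with a gripper value outside its range is refused whole. The fingers move at their own pace and stop on an object; the grip force is fixed at half the most. Time passes only in rows, so rows that do not move let the fingers close. It gives the time, the measured TCP pose, the force and the opening at its end, in the units of the state.
- monitor.get_obs(): the state, without advancing time (a new reading comes with each control period).
- imaging.camera(name): name is "scene" or "top" or "wrist"; returns a dict with "img" (480x640x3 uint8, red, green, blue), "vfov" (degrees; the focal length in pixels is half the picture's height over the tangent of half this angle, whatever the lens; pixels are square), "cx", "cy" (the principal point, pixels), "origin" and "orientation" of the camera in the world. Camera axes: x right, y down, z forward; pixel columns grow to the right and rows downward; lengths in m; the calibration is good to about 2 mm. A picture is of the moment at which its call begins. There is no depth.
- order.hand_in(): hands the job in, once; it reports no verdict.
Trained networks look in the newest picture that a camera, given by its name, has taken for a name from the list of things; names that differ only in an ending like _2 or _b are one class to them, and where a whole thing is asked for, a point or a joint stands for the part that bears it (a point fixed in the world has none). Each returns a list of dicts, best first, with "confidence" (0 to 1); they miss things now and then, are a little off and sometimes report something else, mostly with a low value. They report only what shows in the picture. A call takes as long as a camera call. They do not tell look-alikes from the thing itself.
- spotter.recognise(camera, thing): "at" ([x, y, z] in m, in the coordinates of the camera as it stood for that picture, good to about 4 mm: the middle of the surface that is visible of it).
- spotter.tip_of(camera, thing): "at" ([x, y, z] in m, in the coordinates of the camera as it stood for that picture, good to about 4 mm: a listed point, or the origin of a listed thing).
The state is a dict: "time_s": time; "q": joint angles; "dq": joint speeds; "joint_efforts": joint torques, N m; "eef_pos": TCP position; "eef_rot": TCP orientation; "wrist_force": force on the tool from outside, world axes, zero at the start; "torque": the same for the moment, N m; "opening": opening from 0.0 (shut) to 1.0 (fully open).
Only numpy, scipy, OpenCV 4.12 (cv2) and the standard library are available. Lean on these libraries where they do the work, as an engineer would, in place of code of your own. Each camera call takes 0.05 s, during which the arm holds its last target. There are 200 camera calls.

## Working session

There is one attempt and no reset: what is moved stays moved. The work goes in short steps, Python scripts to look and compute and a shell command to move; the robot and the scene stay as the last step left them, time stands still between calls to the robot, and variables do not carry over. Pictures are saved under pics/ and viewed, about 8 in all and at most 12, crops included, and the job is handed in when it is done.

```bash
mkdir -p pics; cat > h.py <<'E'
from bench import monitor, imaging, order, spotter, ctrl
import numpy as np, cv2
from scipy.spatial.transform import Rotation as R
def rot(q): return R.from_quat([q[1],q[2],q[3],q[0]])
def cam(n,save=None):
    c=imaging.camera(n)
    if save: cv2.imwrite('pics/'+save,c['img'][:,:,::-1])
    return c
def w(c,p): return rot(c['orientation']).apply(p)+np.array(c['origin'])
def proj(c,P):
    p=rot(c['orientation']).inv().apply(np.array(P)-np.array(c['origin']));f=240/np.tan(np.radians(c['vfov']/2))
    return p[...,:2]/p[...,2:]*f+[c['cx'],c['cy']]
def pix(c,u,v,z):
    f=240/np.tan(np.radians(c['vfov']/2));d=rot(c['orientation']).apply([(u-c['cx'])/f,(v-c['cy'])/f,1]);o=np.array(c['origin'])
    return o+d*(z-o[2])/d[2]
def find(c,n,t,k=3):
    for fn in('recognise','tip_of'):
        try: r=getattr(spotter,fn)(n,t)
        except Exception as e: print(t,fn,e);continue
        for d in r[:k]:
            P=w(c,d['at']);print(n,t,fn,round(d['confidence'],2),(P*1000).round().tolist(),proj(c,P).round().tolist())
E
python3 - <<'E'
from h import *
for n in('scene','top'):
    c=cam(n,n+'0.png');print(n,c['origin'],c['vfov'])
    for t in('stand','grip','tray','tray_grip','bracket','plate','bottle','sample','catch'): find(c,n,t)
print(monitor.get_obs())
E
```

```text
scene [ 1.29036773 -0.438094    1.05670131] 50.458536801538
scene stand recognise 0.57 [627.0, 184.0, 134.0] [380.0, 240.0]
scene stand tip_of 0.84 [606.0, 182.0, -3.0] [371.0, 271.0]
scene stand tip_of 0.3 [553.0, 11.0, -2.0] [309.0, 286.0]
scene grip recognise 0.75 [564.0, 195.0, 175.0] [369.0, 213.0]
scene grip tip_of 0.73 [491.0, 283.0, 235.0] [379.0, 167.0]
scene tray recognise 0.7 [618.0, -253.0, 9.0] [231.0, 351.0]
scene tray recognise 0.7 [601.0, 210.0, 149.0] [382.0, 226.0]
scene tray tip_of 0.9 [615.0, -251.0, -0.0] [232.0, 352.0]
scene tray_grip recognise 0.93 [617.0, -254.0, 3.0] [231.0, 352.0]
scene tray_grip tip_of 0.86 [621.0, -329.0, 58.0] [198.0, 357.0]
scene tray_grip tip_of 0.75 [679.0, -409.0, -4.0] [182.0, 410.0]
scene bracket recognise 0.78 [558.0, 2.0, 30.0] [306.0, 281.0]
scene bracket recognise 0.68 [336.0, 84.0, 29.0] [288.0, 221.0]
scene bracket recognise 0.67 [432.0, -38.0, 17.0] [269.0, 262.0]
scene bracket tip_of 0.97 [327.0, 87.0, 0.0] [288.0, 226.0]
scene bracket tip_of 0.65 [548.0, 12.0, 5.0] [308.0, 283.0]
scene bracket tip_of 0.65 [418.0, -29.0, 1.0
[... 2225 characters left out ...]
0, 491.0, 27.0] [150.0, 232.0]
{'time_s': 1.9, 'q': array([-1.43030948e+00,  1.80795660e-01,  1.60698598e+00,  1.59758563e-05,
        1.35382906e+00, -2.06311704e-01]), 'dq': array([-0.00103505, -0.00117509, -0.00091809, -0.00068085,  0.00053375,
       -0.00129044]), 'joint_efforts': array([ 4.84554971e-05, -4.44835174e+01, -3.51671934e+01, -5.92534416e-04,
        6.73771920e-04, -1.84928024e-05]), 'eef_pos': array([ 0.19545283, -0.54077588,  0.23129769]), 'eef_rot': array([-8.76291172e-06,  9.85004273e-01,  1.72529946e-01,  8.09337374e-06]), 'wrist_force': array([ 0.29652804,  0.2668826 , -0.35498847]), 'torque': array([0.01070712, 0.00256644, 0.00919009]), 'opening': 1.0027961520290003}
```

View both.

View pics/scene0.png

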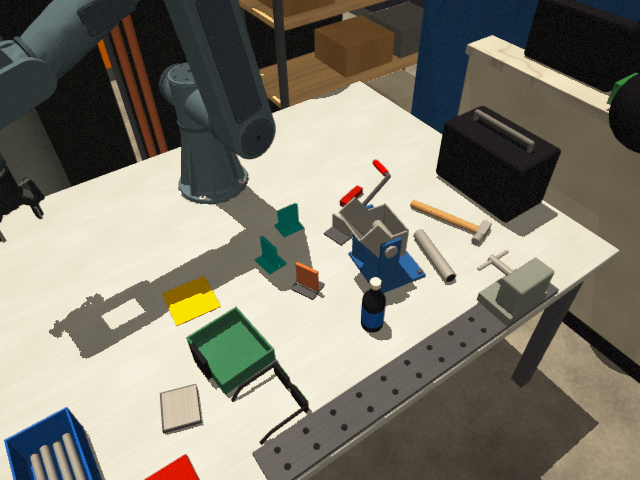

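View pics/top0.png

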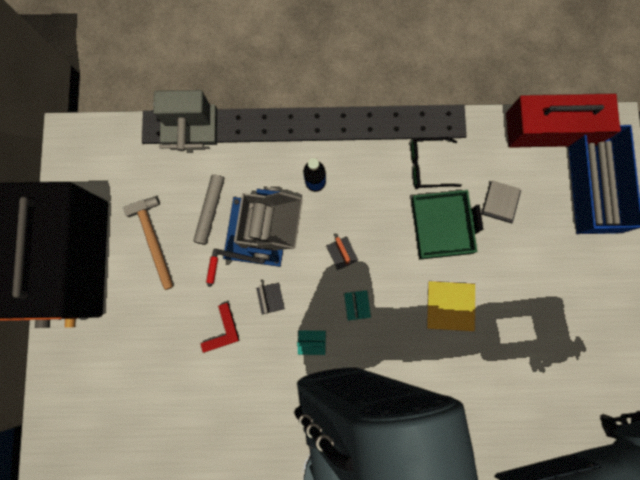

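```bash
cat >> h.py <<'E'
def box(pose,b):  # pose x,y,z0,yaw(deg); b=(x0,x1,y0,y1,z0,z1) -> 8 corners world, m (inputs mm)
    x,y,yaw=pose;P=np.array([[i,j,k] for k in b[4:] for i,j in((b[0],b[2]),(b[1],b[2]),(b[1],b[3]),(b[0],b[3]))],float)
    return (R.from_euler('z',yaw,degrees=True).apply(P)+[x,y,0])/1000
def draw(img,c,P,s,o,col):
    p=((proj(c,P)-o)*s).round().astype(int)
    for a,b in [(0,1),(1,2),(2,3),(3,0),(4,5),(5,6),(6,7),(7,4),(0,4),(1,5),(2,6),(3,7)]: cv2.line(img,tuple(map(int,p[a])),tuple(map(int,p[b])),col,1)
E
cat > ov.py <<'E'
from h import *
def overlay(c,S,T,B,PL,o,s,sz,name):
    im=cv2.cvtColor(c['img'],cv2.COLOR_RGB2BGR)
    im=cv2.resize(im[o[1]:o[1]+sz[1],o[0]:o[0]+sz[0]],None,fx=s,fy=s,interpolation=cv2.INTER_CUBIC)
    d=lambda p,b,col:draw(im,c,box(p,b),s,np.array(o)-.5+.5/s,col)
    if S: 
        d(S,(-82.5,82.5,-30,120,0,10),(255,255,0)); d(S,(-156,-100,76,94,226,244),(0,255,255))
        d(S,(-55,55,-75,-74,204,205),(255,0,255)); d(S,(-80,80,-200,-60,0,1),(0,255,0))
    if T: d(T,(-80,80,-70,70,0,45),(0,0,255)); d(T,(-32,32,-82,-70,12,82),(0,0,255))
    if B: d(B,(-30,30,-35,35,0,6),(255,0,0)); d(B,(-5,5,-32,32,6,80),(255,0,0))
    if PL: d(PL,(-60,60,-60,60,0,4),(255,0,0))
    cv2.imwrite('pics/'+name,im)
E
python3 - <<'E'
from ov import *
c=cam('top');hsv=cv2.cvtColor(c['img'],cv2.COLOR_RGB2HSV)
for n,lo,hi,z in(('copper',(5,120,60),(15,255,255),.08),('yellow',(24,150,40),(32,255,255),.004),('green',(60,100,20),(80,255,255),.045),('blue',(100,150,40),(118,255,255),.01)):
    m=cv2.inRange(hsv,lo,hi)
    for k in sorted(cv2.findContours(m,0,2)[0],key=cv2.contourArea)[-4:]:
        if cv2.contourArea(k)<25: continue
        b=cv2.boxPoints(cv2.minAreaRect(k)); P=np.array([pix(c,*q,z)[:2] for q in b])*1000
        e=P[1]-P[0];g=P[2]-P[1]
        print(n,cv2.contourArea(k),b.mean(0).round(),P.mean(0).round(1),'len',np.hypot(*e).round(),np.hypot(*g).round(),'ang',np.degrees(np.arctan2(e[1],e[0])).round(1))
overlay(c,(605,178,-9),(613,-254,5),(551,9,-30),(410,-268,0),(190,150),2.5,(310,200),'ov1.png')
E
```

```text
copper 120.5 [ 31. 319.] [398.9 748.2] len 145.0 8.0 ang -89.9
copper 125.0 [342. 249.] [548.7   6. ] len 14.0 67.0 ang -65.8
copper 646.5 [155. 249.] [560.5 459.4] len 22.0 203.0 ang -70.8
yellow 1147.0 [451. 296.] [ 433.4 -268.5] len 70.0 118.0 ang -5.4
green 3372.5 [445. 224.] [ 613.1 -252.7] len 149.0 159.0 ang -84.0
blue 87.0 [634. 168.] [ 757.  -763.4] len 22.0 234.0 ang -79.6
blue 166.5 [232. 226.] [623.9 286.7] len 121.0 14.0 ang -8.8
blue 171.0 [250. 251.] [559.5 239.3] len 26.0 108.0 ang -13.1
blue 465.5 [611. 185.] [ 714.2 -700.4] len 259.0 152.0 ang -7.3
```

View pics/ov1.png

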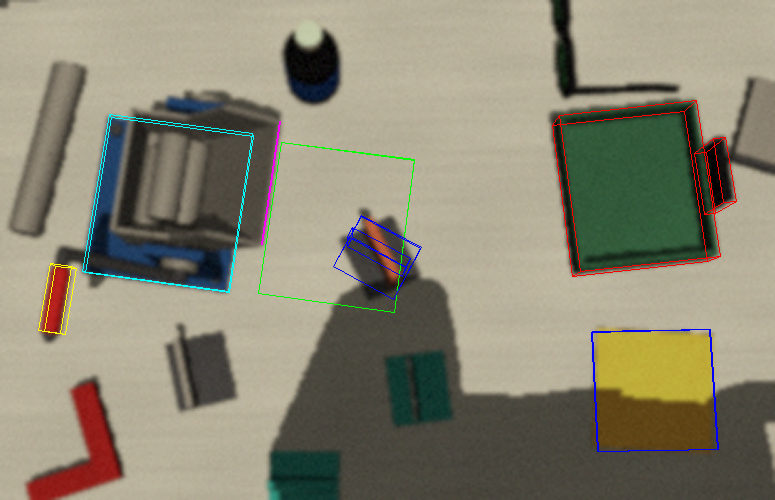

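```bash
python3 -m pendant '[[[32,50,0,1,85],[32,50,0,1,85],[32,50,0,1,85],[32,50,0,1,85],[32,50,0,1,85],[32,50,0,0,85],[32,50,0,0,85],[32,50,0,0,85]]]'; python3 -m pendant '[[[33,50,0,0,85],[33,50,0,0,85],[33,48,-20,0,85],[0,0,0,0,85],[0,0,0,0,85]]]'
python3 - <<'E'
from h import *
c=cam('wrist','w1.png')
for t in('bracket','catch'): find(c,'wrist',t)
E
```

```text
time_s: 2.95
eef_pos: [0.4524, -0.1391, 0.2317]
eef_rot: [0.0, 0.977, 0.215, 0.0]
wrist_force: [0.2, -1.4, -0.3]
opening: 0.997
time_s: 3.58
eef_pos: [0.5502, 0.0072, 0.2111]
eef_rot: [0.0, 0.976, 0.216, -0.0]
wrist_force: [-1.5, -0.8, 0.2]
opening: 0.994
wrist bracket recognise 0.89 [344.0, 120.0, 12.0] [156.0, 329.0]
wrist bracket recognise 0.59 [556.0, 10.0, 5.0] [315.0, 206.0]
wrist bracket tip_of 0.83 [418.0, -27.0, 0.0] [294.0, 320.0]
wrist bracket tip_of 0.69 [552.0, 7.0, -4.0] [316.0, 209.0]
wrist catch recognise 0.64 [567.0, 150.0, 160.0] [98.0, 141.0]
```

View pics/w1.png

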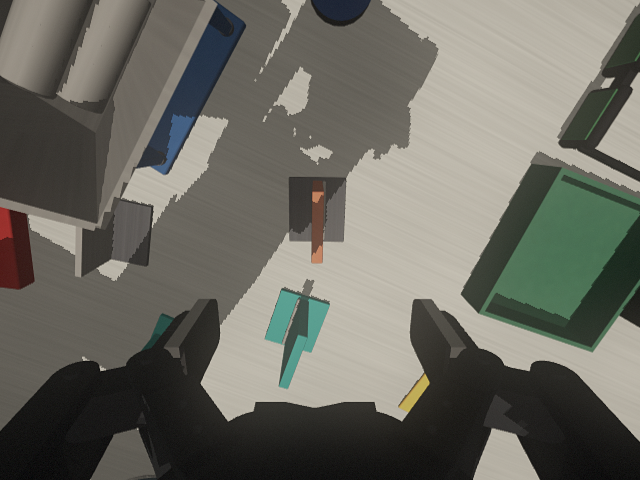

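```bash
python3 -m pendant '[[[0,0,-50,0,85],[0,0,-50,0,85],[0,0,-45,0,85],[0,0,-23,0,85],[0,0,0,0,0],[0,0,0,0,0],[0,0,0,0,0],[0,0,0,0,0]]]'; python3 -m pendant '[[[0,0,0,0,0],[0,0,0,0,0],[0,0,10,0,0],[0,0,20,0,0],[0,0,20,0,0],[0,0,0,0,0]]]'
```

```text
time_s: 4.82
eef_pos: [0.5513, 0.007, 0.0445]
eef_rot: [0.001, 0.977, 0.215, 0.001]
wrist_force: [3.3, -7.9, 2.8]
opening: 0.138
time_s: 5.58
eef_pos: [0.5512, 0.0073, 0.0945]
eef_rot: [0.0, 0.977, 0.215, 0.001]
wrist_force: [0.7, -0.0, -3.9]
opening: 0.11
```

```bash
python3 -m pendant '[[[-20,-40,20,0,0],[-25,-48,0,0,0],[-25,-48,0,0,0],[-25,-48,0,0,0],[-25,-48,0,0,0],[-21,-43,0,0,0],[0,0,0,0,0],[0,0,-20,0,0]]]'; python3 -m pendant '[[[0,0,-20,0,0],[0,0,-15,0,0],[0,0,-5,0,0],[0,0,-4,0,0],[0,0,0,0,0],[0,0,0,0,0]]]'
```

```text
time_s: 6.58
eef_pos: [0.4098, -0.2682, 0.0934]
eef_rot: [0.0, 0.977, 0.215, 0.001]
wrist_force: [0.1, 0.6, -4.2]
opening: 0.109
time_s: 7.32
eef_pos: [0.4098, -0.2681, 0.0498]
eef_rot: [0.0, 0.977, 0.215, 0.0]
wrist_force: [-0.2, 0.3, -3.5]
opening: 0.105
```

```bash
python3 -m pendant '[[[0,0,-1.5,0,0],[0,0,0,0,0],[0,0,0,0,15],[0,0,0,0,25],[0,0,0,0,50],[0,0,0,0,85],[0,0,0,0,85],[0,0,0,0,85]]]';  python3 -m pendant '[[[0,0,30,0,85],[0,0,50,0,85],[0,0,50,0,85],[0,0,40,0,85],[0,0,0,0,85]]]'
python3 - <<'E'
from h import *
c=cam('wrist','w2.png')
for t in('bracket','plate'): find(c,'wrist',t)
c=cam('top')
for t in('bracket','plate','tray','tray_grip'): find(c,'top',t)
E
```

```text
time_s: 8.32
eef_pos: [0.4095, -0.2678, 0.0478]
eef_rot: [-0.0, 0.977, 0.215, 0.0]
wrist_force: [0.0, 0.2, 0.2]
opening: 0.995
time_s: 8.95
eef_pos: [0.4111, -0.2695, 0.2216]
eef_rot: [0.003, 0.977, 0.215, 0.002]
wrist_force: [-0.7, 0.0, -0.8]
opening: 0.993
wrist bracket recognise 0.8 [422.0, -38.0, 39.0] [88.0, 104.0]
wrist bracket recognise 0.64 [414.0, -266.0, 8.0] [312.0, 207.0]
wrist bracket recognise 0.57 [345.0, 55.0, 8.0] [-0.0, 139.0]
wrist bracket tip_of 0.9 [418.0, -28.0, -1.0] [103.0, 106.0]
wrist bracket tip_of 0.82 [412.0, -270.0, 1.0] [314.0, 210.0]
wrist plate recognise 0.83 [432.0, -255.0, 4.0] [310.0, 188.0]
top bracket recognise 0.77 [418.0, -28.0, 6.0] [356.0, 304.0]
top bracket recognise 0.67 [419.0, -255.0, 11.0] [447.0, 302.0]
top bracket recognise 0.67 [332.0, 85.0, 5.0] [312.0, 340.0]
top bracket tip_of 0.91 [409.0, -268.0, 4.0] [451.0, 306.0]
top bracket tip_of 0.9 [327.0, 85.0, -1.0] [312.0, 342.0]
top bracket tip_of 0.61 [413.0, -30.0, -2.0] [357.0, 306.0]
top plate recognise 0.79 [434.0, -239.0, 2.0] [440.0, 296.0]
top plate tip_of 0.67 [406.0, -267.0, -1.0] [451.0, 307.0]
top tray recognise 0.57 [613.0, -262.0, 6.0] [445.0, 226.0]
top tray recognise 0.51 [602.0, 231.0, 127.0] [246.0, 226.0]
top tray tip_of 0.85 [610.0, -257.0, -0.0] [442.0, 228.0]
top tray_grip recognise 0.56 [623.0, -264.0, 5.0] [445.0, 222.0]
top tray_grip tip_of 0.9 [623.0, -325.0, 59.0] [475.0, 218.0]
```

View pics/w2.png

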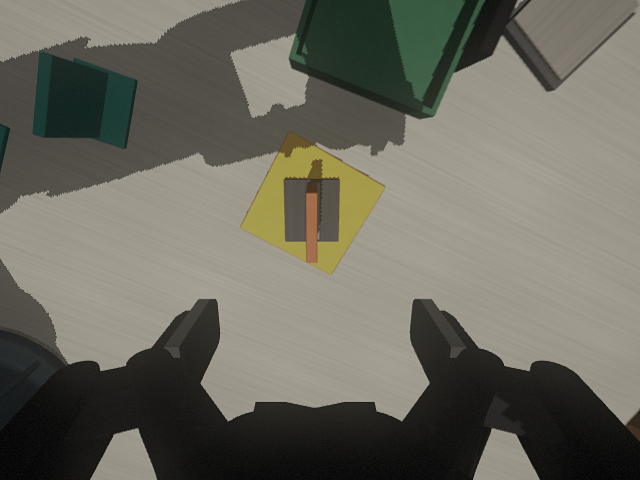

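Picture 5: bracket upright, centred on the yellow plate (312,210). Next the tray.

```bash
python3 -m pendant '[[[52,-15,0,-5,85],[53,-15,0,-5,85],[53,-15,0,-5,85],[52,-14,0,-5,85],[0,0,0,0,85],[0,0,0,0,85]]]'
python3 - <<'E'
from h import *
from ov import *
c=cam('wrist')
for t in('tray','tray_grip'): find(c,'wrist',t)
overlay(c,None,(613,-254,5),None,None,(0,0),1,(640,480),'w3.png')
E
```

```text
time_s: 10.4
eef_pos: [0.619, -0.3264, 0.2169]
eef_rot: [-0.0, 0.999, 0.043, -0.001]
wrist_force: [0.1, -0.6, 0.9]
opening: 0.997
wrist tray recognise 0.95 [622.0, -250.0, 5.0] [246.0, 202.0]
wrist tray tip_of 0.62 [623.0, -250.0, -2.0] [247.0, 200.0]
wrist tray_grip recognise 0.84 [618.0, -254.0, 3.0] [249.0, 206.0]
wrist tray_grip tip_of 0.76 [622.0, -330.0, 62.0] [320.0, 221.0]
```

View pics/w3.png

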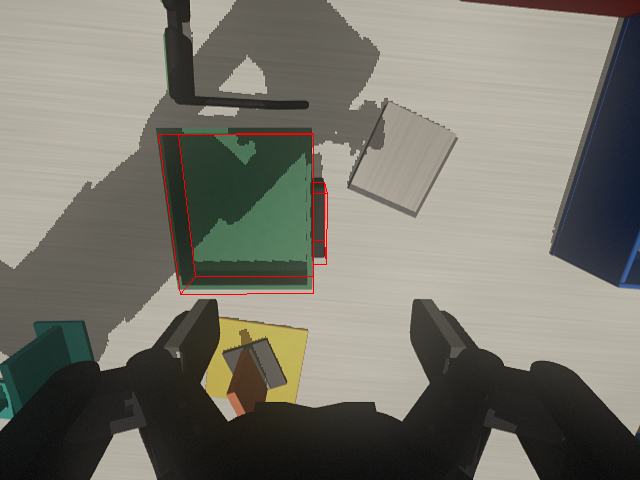

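```bash
python3 -m pendant '[[[4,-3,-50,0,85],[0,0,-50,0,85],[0,0,-45,0,85],[0,0,-19,0,85],[0,0,0,0,0],[0,0,0,0,0],[0,0,0,0,0],[0,0,0,0,0]]]'; python3 -m pendant '[[[0,0,0,0,0],[0,0,0,0,0],[0,0,5,0,0],[0,0,15,0,0],[0,0,15,0,0],[0,0,20,0,0],[0,0,0,0,0]]]'
python3 - <<'E'
from ov import *
c=cam('scene','s2.png')
for t in('tray','tray_grip'): find(c,'scene',t)
E
```

```text
time_s: 11.65
eef_pos: [0.6243, -0.33, 0.0555]
eef_rot: [0.001, 0.999, 0.043, 0.001]
wrist_force: [0.3, -2.1, 8.6]
opening: 0.138
time_s: 12.52
eef_pos: [0.6252, -0.3311, 0.1124]
eef_rot: [0.002, 0.999, 0.042, 0.002]
wrist_force: [0.8, -0.5, -5.5]
opening: 0.133
scene tray recognise 0.86 [633.0, -245.0, 64.0] [234.0, 341.0]
scene tray recognise 0.34 [424.0, -237.0, 8.0] [202.0, 296.0]
scene tray tip_of 0.79 [619.0, -256.0, 59.0] [227.0, 340.0]
scene tray_grip recognise 0.76 [632.0, -246.0, 59.0] [234.0, 342.0]
scene tray_grip tip_of 0.66 [626.0, -330.0, 119.0] [194.0, 344.0]
```

View pics/s2.png

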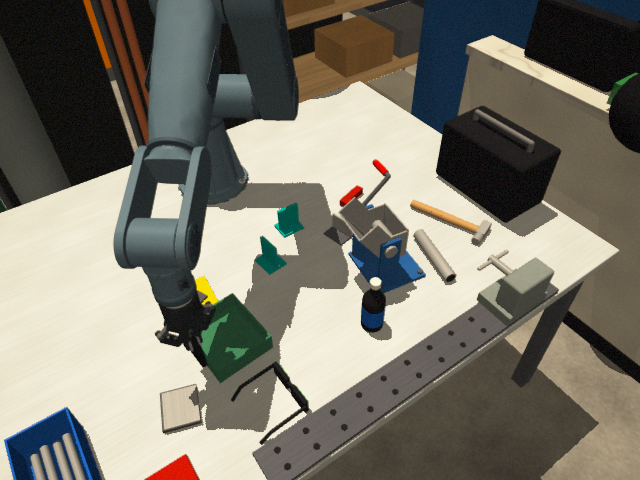

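```bash
python3 -m pendant '[[[-4,25,0,-2,0],[-9,50,0,-2,0],[-9,50,0,-2,0],[-9,50,0,-2,0],[-9,50,0,-2,0],[-9,50,0,-2,0],[-3,30,0,-2,0],[0,0,0,0,0]]]'; python3 - <<'E'
from ov import *
c=cam('wrist','w4.png')
for t in('tray','tray_grip'): find(c,'wrist',t)
E
```

```text
time_s: 13.78
eef_pos: [0.5703, -0.0222, 0.1081]
eef_rot: [-0.0, 0.997, -0.078, -0.001]
wrist_force: [0.1, -0.8, -4.8]
opening: 0.126
wrist tray tip_of 0.89 [584.0, 51.0, 53.0] [201.0, 260.0]
wrist tray_grip recognise 0.92 [599.0, 71.0, 61.0] [158.0, 246.0]
wrist tray_grip tip_of 0.89 [568.0, -24.0, 111.0] [322.0, 311.0]
```

View pics/w4.png

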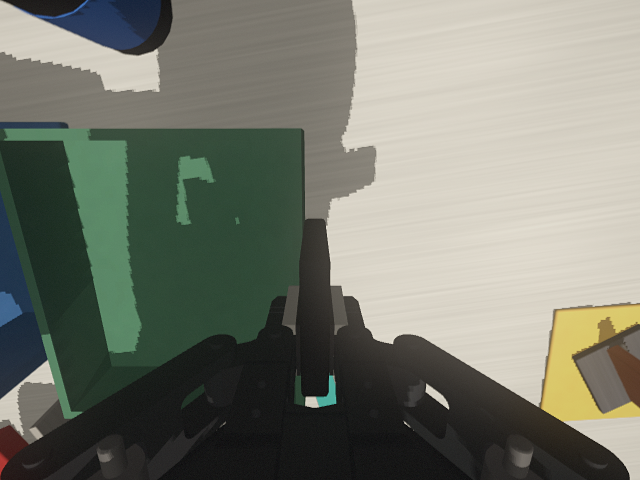

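```bash
python3 -m pendant '[[[0,0,-20,0,0],[0,0,-20,0,0],[0,0,-8,0,0],[0,0,-4,0,0],[0,0,-2,0,0],[0,0,0,0,0],[0,0,0,0,0]]]'
```

```text
time_s: 14.9
eef_pos: [0.5721, -0.0251, 0.0558]
eef_rot: [0.0, 0.997, -0.08, 0.001]
wrist_force: [-2.3, -1.8, 1.7]
opening: 0.126
```

```bash
python3 -m pendant '[[[0,0,0,0,20],[0,0,0,0,30],[0,0,0,0,60],[0,0,0,0,85],[0,0,0,0,85],[0,0,30,0,85],[0,0,50,0,85],[0,0,60,0,85]]]'; python3 -m pendant '[[[0,0,60,0,85],[0,0,60,0,85],[0,0,30,0,85],[0,0,0,0,85],[0,0,0,0,85]]]'
python3 - <<'E'
from ov import *
for n in('top','scene'):
    c=cam(n)
    for t in('tray','stand','grip'): find(c,n,t,1)
    if n=='scene': overlay(c,(605,178,-9),(585,50,-9),None,None,(260,120),4,(200,150),'s3.png')
E
```

```text
time_s: 15.9
eef_pos: [0.5705, -0.0246, 0.1951]
eef_rot: [-0.0, 0.997, -0.08, -0.001]
wrist_force: [1.1, -0.3, 0.0]
opening: 0.995
time_s: 16.52
eef_pos: [0.5709, -0.0246, 0.3432]
eef_rot: [-0.0, 0.997, -0.08, -0.001]
wrist_force: [-0.5, -0.5, -0.6]
opening: 0.996
top tray recognise 0.82 [573.0, 27.0, 3.0] [333.0, 244.0]
top tray tip_of 0.65 [578.0, 47.0, 0.0] [325.0, 243.0]
top stand recognise 0.75 [586.0, 189.0, 161.0] [262.0, 230.0]
top stand tip_of 0.88 [606.0, 177.0, -2.0] [275.0, 233.0]
top grip recognise 0.67 [593.0, 169.0, 176.0] [270.0, 226.0]
top grip tip_of 0.8 [493.0, 287.0, 236.0] [210.0, 269.0]
scene tray recognise 0.69 [586.0, 54.0, 10.0] [329.0, 284.0]
scene tray tip_of 0.98 [584.0, 52.0, 0.0] [328.0, 286.0]
scene stand recognise 0.57 [629.0, 184.0, 134.0] [381.0, 241.0]
scene stand tip_of 0.84 [606.0, 183.0, -3.0] [372.0, 270.0]
scene grip recognise 0.83 [565.0, 194.0, 175.0] [369.0, 213.0]
scene grip tip_of 0.82 [492.0, 287.0, 236.0] [381.0, 167.0]
```

View pics/s3.png

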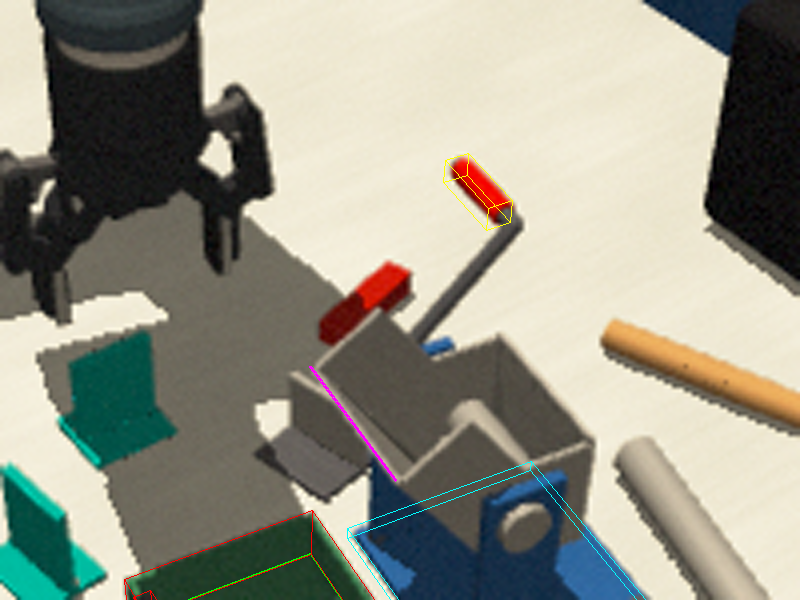

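```bash
python3 -m pendant '[[[-13,52,0,0,85],[-13,52,0,0,85],[-13,52,0,0,85],[-13,52,0,0,85],[-13,51,0,0,85],[-14,51,0,0,85],[0,0,0,0,85],[0,0,0,0,85]]]'
python3 - <<'E'
from ov import *
c=cam('wrist','w5.png')
for t in('grip','stand'): find(c,'wrist',t,1)
E
```

```text
time_s: 18.23
eef_pos: [0.4925, 0.285, 0.3447]
eef_rot: [0.0, 0.997, -0.079, 0.0]
wrist_force: [0.0, -0.1, 0.3]
opening: 0.996
wrist grip recognise 0.89 [598.0, 150.0, 174.0] [451.0, 78.0]
wrist grip tip_of 0.94 [491.0, 286.0, 238.0] [315.0, 241.0]
wrist stand recognise 0.93 [600.0, 171.0, 155.0] [420.0, 83.0]
```

View pics/w5.png

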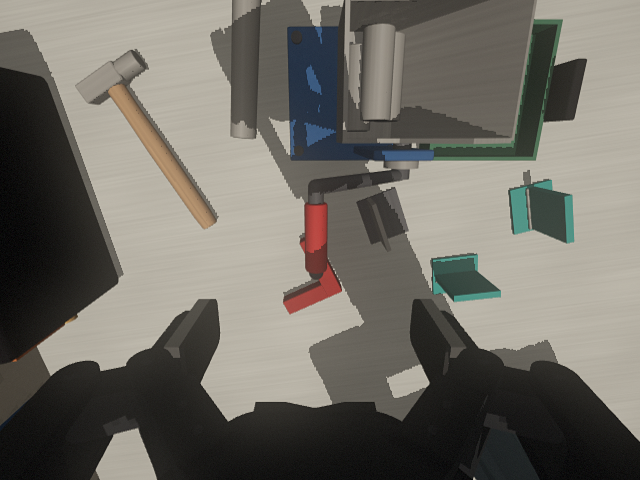

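```bash
python3 -m pendant '[[[0,0,-45,0,85],[0,0,-45,0,85],[0,0,-30,0,85],[0,0,-10,0,85],[0,0,0,0,23],[0,0,0,0,23],[0,0,0,0,23],[0,0,0,0,23]]]'; python3 -m pendant '[[[-1,-8,7,0,23],[-1,-8,7,0,23],[-1,-9,5,0,23],[-2,-9,5,0,23],[0,0,0,0,23]]]'
```

```text
time_s: 19.48
eef_pos: [0.4928, 0.2854, 0.2157]
eef_rot: [-0.0, 0.997, -0.08, 0.001]
wrist_force: [0.4, 1.3, -0.0]
opening: 0.272
time_s: 20.1
eef_pos: [0.4878, 0.2531, 0.2413]
eef_rot: [-0.003, 0.997, -0.079, 0.001]
wrist_force: [-2.1, 8.9, 6.0]
opening: 0.267
```

```bash
python3 - <<'E'
from ov import *
for n in('scene','top'):
    c=cam(n,n+'5.png')
    for t in('grip',): find(c,n,t,2)
E
```

```text
scene grip recognise 0.95 [566.0, 178.0, 170.0] [364.0, 217.0]
scene grip tip_of 0.82 [488.0, 256.0, 252.0] [371.0, 165.0]
scene grip tip_of 0.16 [570.0, -27.0, 59.0] [299.0, 282.0]
top grip recognise 0.97 [602.0, 158.0, 159.0] [276.0, 223.0]
top grip tip_of 0.4 [668.0, 347.0, 15.0] [208.0, 210.0]
```

```bash
python3 -m pendant '[[[-2,-10,4,0,23],[-1,-9,3,0,23],[-2,-10,2,0,23],[-1,-10,2,0,23],[-2,-10,0,0,23],[-1,-11,0,0,23],[-1,-5,-1,0,23],[-1,-5,-1,0,23]]]'; python3 -m pendant '[[[-1,-5,-1,0,23],[0,-5,-1,0,23],[-1,-5,-2,0,23],[-1,-5,-2,0,23],[-1,-5,-2,0,23],[-1,-4,-2,0,23],[0,0,0,0,23]]]'
python3 - <<'E'
from ov import *
c=cam('scene')
for t in('grip','tube0'): find(c,'scene',t,3)
E
```

```text
time_s: 21.4
eef_pos: [0.4777, 0.1823, 0.2501]
eef_rot: [-0.002, 0.997, -0.079, 0.002]
wrist_force: [1.3, 7.2, 5.2]
opening: 0.269
time_s: 22.28
eef_pos: [0.4723, 0.1525, 0.2391]
eef_rot: [-0.001, 0.997, -0.08, 0.001]
wrist_force: [1.7, 3.7, 1.3]
opening: 0.269
scene grip tip_of 0.73 [474.0, 157.0, 259.0] [336.0, 174.0]
scene tube0 recognise 0.59 [588.0, 205.0, 149.0] [377.0, 223.0]
scene tube0 recognise 0.58 [601.0, 178.0, 145.0] [372.0, 232.0]
scene tube0 recognise 0.5 [602.0, 103.0, 130.0] [349.0, 249.0]
scene tube0 tip_of 0.64 [607.0, 181.0, 135.0] [374.0, 235.0]
scene tube0 tip_of 0.61 [601.0, 109.0, 116.0] [350.0, 251.0]
scene tube0 tip_of 0.58 [474.0, 158.0, 256.0] [337.0, 175.0]
```

```bash
python3 -m pendant '[[[-1,-4,-2,0,23],[0,0,0,0,23],[-1,-5,-3,0,23],[0,0,0,0,23],[-1,-5,-3,0,23],[0,0,0,0,23],[0,-4,-3,0,23],[0,0,0,0,23]]]'; python3 -m pendant '[[[-1,-5,-4,0,23],[0,0,0,0,23],[-1,-5,-4,0,23],[0,0,0,0,23],[0,-2,-2,0,23],[0,0,0,0,23],[0,0,0,0,23],[0,0,0,0,23]]]'
python3 - <<'E'
from ov import *
c=cam('scene')
overlay(c,None,(585,50,-9),None,None,(260,120),4,(200,150),'s6.png')
for t in('grip','tube0','tray'): find(c,'scene',t,3)
E
```

```text
time_s: 23.52
eef_pos: [0.4681, 0.1339, 0.2263]
eef_rot: [0.0, 0.997, -0.08, -0.001]
wrist_force: [1.5, 2.9, 0.4]
opening: 0.268
time_s: 24.52
eef_pos: [0.4663, 0.1221, 0.2166]
eef_rot: [0.0, 0.997, -0.08, -0.0]
wrist_force: [0.9, 4.0, 0.7]
opening: 0.268
scene grip recognise 0.94 [595.0, 172.0, 173.0] [369.0, 223.0]
scene grip recognise 0.21 [599.0, 1.0, 32.0] [315.0, 291.0]
scene grip tip_of 0.77 [467.0, 126.0, 238.0] [325.0, 184.0]
scene tube0 recognise 0.88 [599.0, 94.0, 35.0] [344.0, 274.0]
scene tube0 recognise 0.79 [595.0, 28.0, 30.0] [323.0, 286.0]
scene tube0 recognise 0.7 [601.0, 3.0, 29.0] [316.0, 292.0]
scene tube0 tip_of 0.68 [590.0, 99.0, 21.0] [344.0, 275.0]
scene tube0 tip_of 0.65 [583.0, 29.0, 19.0] [320.0, 285.0]
scene tube0 tip_of 0.49 [586.0, -1.0, 21.0] [312.0, 291.0]
scene tray recognise 0.95 [590.0, 60.0, 26.0] [332.0, 280.0]
```

View pics/s6.png

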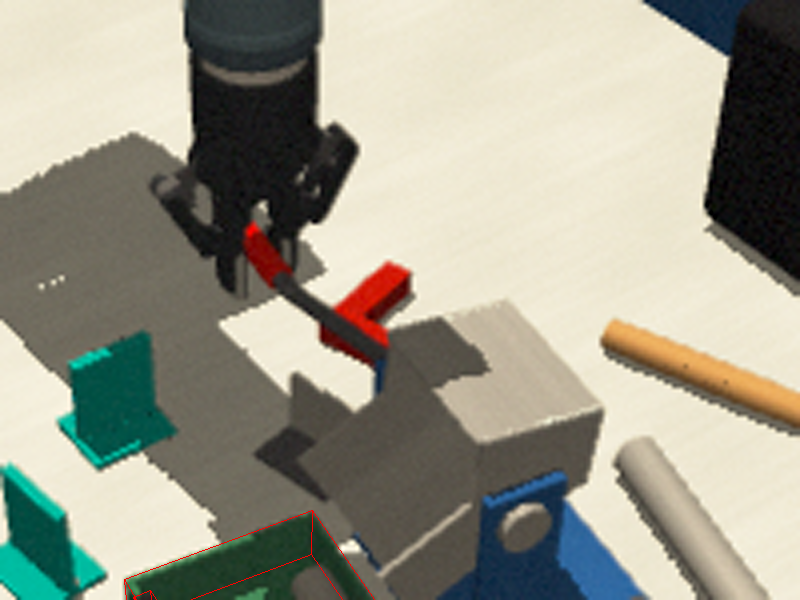

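```bash
python3 -m pendant '[[[1,5,4,0,23],[1,5,4,0,23],[1,9,5,0,23],[1,9,5,0,23],[2,10,4,0,23],[1,9,3,0,23],[2,10,2,0,23],[1,10,2,0,23]]]'; python3 -m pendant '[[[2,10,0,0,23],[2,11,0,0,23],[2,10,-2,0,23],[1,10,-2,0,23],[2,9,-3,0,23],[1,10,-4,0,23],[1,9,-5,0,23],[2,9,-5,0,23]]]';python3 -m pendant '[[[1,8,-6,0,23],[1,7,-6,0,23],[0,0,0,0,23],[0,0,0,0,23]]]'
python3 - <<'E'
from ov import *
c=cam('scene')
for t in('grip','tube0'): find(c,'scene',t,3)
E
```

```text
time_s: 25.88
eef_pos: [0.4777, 0.1884, 0.2474]
eef_rot: [0.001, 0.997, -0.08, 0.002]
wrist_force: [2.1, -7.1, 3.0]
opening: 0.271
time_s: 26.88
eef_pos: [0.489, 0.2679, 0.2241]
eef_rot: [0.0, 0.997, -0.08, -0.001]
wrist_force: [-2.1, -3.9, 2.8]
opening: 0.266
time_s: 27.38
eef_pos: [0.4913, 0.2827, 0.2126]
eef_rot: [-0.0, 0.997, -0.079, -0.0]
wrist_force: [0.0, 0.5, 0.5]
opening: 0.268
scene grip recognise 0.64 [567.0, 197.0, 172.0] [370.0, 214.0]
scene grip tip_of 0.87 [493.0, 280.0, 235.0] [379.0, 168.0]
scene grip tip_of 0.27 [589.0, 98.0, 22.0] [343.0, 275.0]
scene tube0 recognise 0.75 [596.0, 93.0, 35.0] [343.0, 274.0]
scene tube0 recognise 0.7 [595.0, 25.0, 32.0] [322.0, 286.0]
scene tube0 recognise 0.67 [601.0, -1.0, 34.0] [315.0, 291.0]
scene tube0 tip_of 0.57 [588.0, 96.0, 22.0] [342.0, 275.0]
scene tube0 tip_of 0.53 [586.0, 31.0, 19.0] [322.0, 286.0]
scene tube0 tip_of 0.48 [587.0, 2.0, 21.0] [313.0, 291.0]
```

```bash
python3 -m pendant '[[[0,3,-2,0,23],[0,0,0,0,23],[0,0,0,0,23]]]'; python3 -m pendant '[[[0,3,-2,0,23],[0,0,0,0,23],[0,0,0,0,23]]]'
```

```text
time_s: 28.0
eef_pos: [0.4917, 0.2849, 0.2109]
eef_rot: [0.0, 0.997, -0.08, 0.0]
wrist_force: [1.3, -3.9, 1.0]
opening: 0.268
time_s: 28.38
eef_pos: [0.4921, 0.2871, 0.2089]
eef_rot: [0.001, 0.997, -0.08, 0.001]
wrist_force: [1.9, -6.9, 1.4]
opening: 0.274
```

```bash
python3 -m pendant '[[[0,2,-1,0,23],[0,0,0,0,23],[0,0,0,0,23]]]'; python3 -m pendant '[[[0,2,-1,0,23],[0,0,0,0,23],[0,0,0,0,23]]]'
```

```text
time_s: 28.75
eef_pos: [0.4921, 0.2872, 0.2088]
eef_rot: [0.003, 0.997, -0.08, 0.001]
wrist_force: [-1.1, -15.7, 8.9]
opening: 0.269
time_s: 29.12
eef_pos: [0.4922, 0.2873, 0.2086]
eef_rot: [0.005, 0.997, -0.08, 0.001]
wrist_force: [-4.2, -24.4, 16.5]
opening: 0.269
```

Force rises without motion: it is on the stop. Back off, open, retreat upward.

```bash
python3 -m pendant '[[[0,-4,2,0,23],[0,-2,0,0,26],[0,0,0,0,40],[0,0,0,0,85],[0,0,0,0,85],[0,0,0,0,85],[0,0,40,0,85],[0,0,50,0,85]]]'; python3 -m pendant '[[[0,0,50,0,85],[-20,0,20,0,85],[0,0,0,0,85],[0,0,0,0,85]]]'
python3 - <<'E'
from ov import *
for n in('scene','top'):
    c=cam(n,n+'9.png')
    for t in('grip','tube0','tray','bracket','bottle','sample','magnet','pipe','stand'):
        print('--');find(c,n,t,3)
    if n=='top': overlay(c,(606,180,-9),(585,50,-9),(411,-268,-65),(410,-268,0),(190,150),2.5,(310,200),'ov9.png')
E
```

```text
time_s: 30.12
eef_pos: [0.4906, 0.286, 0.2984]
eef_rot: [0.001, 0.997, -0.08, -0.002]
wrist_force: [0.3, 0.3, 0.2]
opening: 0.99
time_s: 30.62
eef_pos: [0.4713, 0.2861, 0.3675]
eef_rot: [0.0, 0.997, -0.08, -0.001]
wrist_force: [0.6, 0.9, -0.8]
opening: 0.996
--
scene grip recognise 0.73 [563.0, 202.0, 173.0] [371.0, 212.0]
scene grip tip_of 0.61 [492.0, 289.0, 231.0] [381.0, 168.0]
--
scene tube0 recognise 0.85 [595.0, 95.0, 33.0] [344.0, 274.0]
scene tube0 recognise 0.69 [596.0, 25.0, 32.0] [322.0, 286.0]
scene tube0 recognise 0.61 [600.0, 2.0, 33.0] [316.0, 291.0]
scene tube0 tip_of 0.8 [589.0, 99.0, 22.0] [343.0, 274.0]
scene tube0 tip_of 0.62 [583.0, 2.0, 18.0] [312.0, 290.0]
scene tube0 tip_of 0.62 [582.0, 50.0, -1.0] [327.0, 286.0]
--
scene tray recognise 0.96 [587.0, 59.0, 25.0] [331.0, 280.0]
scene tray tip_of 0.57 [585.0, 47.0, 1.0] [327.0, 287.0]
--
scene bracket recognise 0.93 [421.0, -268.0, 26.0] [189.0, 296.0]
scene bracket recognise 0.79 [428.0, -35.0, 18.0] [269.0, 260.0]
scene bracket recognise 0.76 [337.0, 82.0, 28.0] [288.0, 222.0]
scene bracket tip_of 0.95 [408.0,
[... 2187 characters left out ...]
6 [438.0, 190.0, 2.0] [270.0, 298.0]
top sample tip_of 0.23 [777.0, -187.0, 1.0] [413.0, 166.0]
--
top magnet recognise 0.68 [368.0, 297.0, 25.0] [225.0, 328.0]
top magnet recognise 0.48 [584.0, 30.0, 33.0] [332.0, 238.0]
top magnet tip_of 0.75 [380.0, 294.0, 1.0] [229.0, 322.0]
--
top pipe recognise 0.73 [664.0, 343.0, 28.0] [208.0, 210.0]
top pipe recognise 0.38 [774.0, -191.0, 36.0] [416.0, 163.0]
top pipe tip_of 0.71 [666.0, 348.0, 13.0] [208.0, 211.0]
top pipe tip_of 0.59 [409.0, -268.0, -1.0] [451.0, 306.0]
--
top stand recognise 0.89 [601.0, 194.0, 138.0] [261.0, 225.0]
top stand recognise 0.58 [586.0, 99.0, 35.0] [304.0, 238.0]
top stand tip_of 0.55 [607.0, 178.0, 2.0] [274.0, 232.0]
```

View pics/ov9.png

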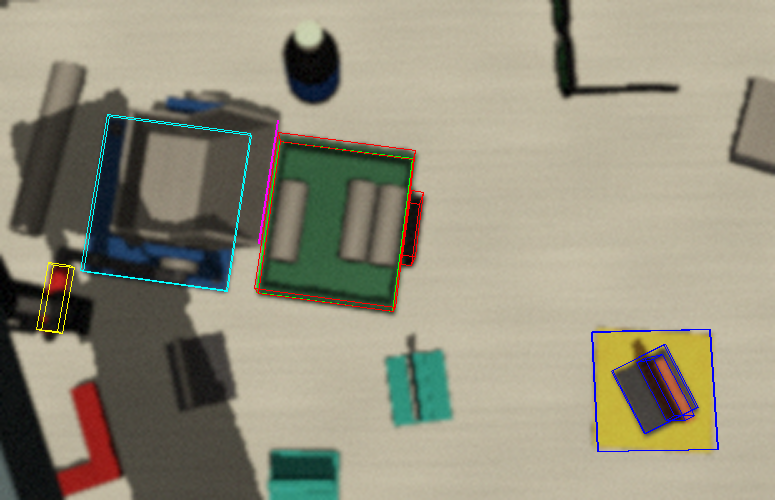

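```bash
python3 -c "
from bench import order,monitor
print(monitor.get_obs()['time_s']);print(order.hand_in())"
```

```text
32.525
the job is handed in; nothing more can be done
None
```

The job is finished and handed in at 32.5 s; no verdict was reported.

What I did:
- **Bracket:** moved to the yellow plate and released upright.
- **Tray:** set flat under the pouring lip.
- **Cradle:** tipped to about 1.45 rad by holding the lever loosely between the fingers. I swung it back until it no longer moved and the push force rose to about 30 N, then let go and raised the gripper clear.

Last checks:
- **Bracket:** within about 3 mm of the plate's centre and upright.
- **Tray:** within about 5 mm of the catch point and aligned with the stand.
- **Tubes:** all three lie flat in the tray in the final top picture, matching the detections at about 20 mm height. The outermost ones are about 50 mm from the tray's middle, against a limit of 68 mm.
- **Cradle:** the grip is back at about (491, 287, 235) mm, where it was at the start, so the cradle is level.
- **Bystanders:** bottle, pipe, sample and magnet show no visible shift. I did not re-measure the goggles, coupons or hammer; the arm never touched down near the goggles or hammer, and the tray grasp, close to the coupons, stayed above their height.

The detectors also gave a few false hits, such as "tray" or "bottle" on the cradle, which I dismissed against the pictures. The final scene picture could not be viewed because the 12-picture limit was reached, so the last visual check is the top view only.

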